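# Hang a fired glaze test tile on the revolving sample stand

## Robot

A 6-joint arm with a two-finger parallel gripper is mounted at the origin on the work surface. World frame = base frame: x ahead of the robot, y to its left, z up, the work surface at z = 0. Lengths are in m, angles in degrees, forces in N, time in s.
With the tool pointing down it reaches from about 0.4 to 0.825 m from the base axis. Payload 7 kg.
Tool frame: the origin (TCP) lies at the very end of the fingers, on their centre line; the grasp point (between the pads) lies 19 mm behind it; z points along the fingers, y is the line along which they close (so a half turn about z gives the same grasp; the last joint's range is limited). The gripper opens to 88 mm and grips with 3 to 60 N. Pads are 19 mm wide; open, the fingers measure 130 mm over their backs; the gripper's body (78 mm by 193 mm) begins 47 mm behind the grasp point.
Start: joints at [-54.368, 20.546, 0.682, 0, -70.136, -16.507], TCP at [0.221, -0.638, 0.227] pointing down, gripper open.
Joint ranges: [-176.03, 176.03], [-82.01, 121.73], [-58.28, 71.71], [-173.87, 95.51], [-174.79, -0.11], [-173.66, 173.66]. Speed limits (degrees/s): [136.94, 136.94, 172.46, 180, 180, 180].

## Interface

Orientations are given as [roll, pitch, yaw] about the fixed x, y, z axes, in that order (R = Rz(yaw) Ry(pitch) Rx(roll)).
In Python, from plant import r gives the robot as it stands. The module is installed in compiled form; this text tells all that it offers.
- The arm moves only by the tool jog_arm, never from a script. Its arguments are lists of equal length, an entry for each row: "travel": the shift along the tool's x, y, z each as a share of 50 cm, from -1 to 1, a list of three; "dr": the turn, a rotation vector about the tool's x, y, z each as a share of 360 degrees, from -1 to 1, a list of three; "claw": the opening, from 0 (shut) to 1 (fully open). A call has exactly 10 rows; each row is the pose to reach, as a shift and turn from the pose commanded when the call began, along the tool's axes at that moment, turning the shorter way round; what a row does not reach only later rows make up. A row lasts 1/8 s, in which the tool goes at most 62.5 mm and 10.7 degrees, less where a joint would pass 70% of its speed; a pose out of reach is approached as far as the arm can. A call with a number of a shift or a turn outside -1 to 1 is refused whole. A call with a gripper value outside its range is refused whole. The fingers move at their own pace and stop on an object; "newtons" is the grip in N (left out, the last holds). Time passes only in rows, so rows that repeat a pose let the fingers close, or fill a call up. It gives the time, the measured TCP pose, the force, the opening and the grip force at its end, in the units of the state.
- r.get_state(): the state, without advancing time (a new reading comes with each control period).
- r.capture(name): name is "side" or "top" or "wrist"; returns a dict with "pixels" (480x640x3 uint8, red, green, blue), "range_z" (480x640 float32, m along the optical axis (not along the pixel's ray), 0 where there is no reading), "fx", "fy", "cx", "cy" (pixels), "dist_coeffs" ([k1, k2, p1, p2, k3] as OpenCV has them; the pictures are not rectified), "position" and "attitude" of the camera in the world; the wrist camera has in their place "hand_eye" (4x4, takes a point from camera to tool coordinates, whose origin is the TCP and whose axes are the flange's). Camera axes: x right, y up, looking along -z (the intrinsics and any distortion apply to the point x, -y, -z); pixel columns grow to the right and rows downward; lengths in m; the calibration is good to about 2 mm. A picture is of the moment at which its call begins: read the wrist's pose just before it.
- r.close_job(): hands the job in; it is judged then, once.
Trained networks look in the newest picture that a camera, given by its name, has taken for a name from the list of things; names that differ only in an ending like _2 or _b are one class to them, and where a whole thing is asked for, a point or a joint stands for the part that bears it (a point fixed in the world has none). Each returns a list of dicts, best first, with "conf" (0 to 1); they miss things now and then, are a little off and sometimes report something else, mostly with a low value. They report only what shows in the picture. A call takes as long as a camera call. They do not tell look-alikes from the thing itself.
- r.boxes_of(name, camera): "extent" ([left, top, right, bottom] in pixels, round what is visible of it).
- r.regions_of(name, camera): "pixels" (480x640 bool, what is visible of it) and "extent" ([left, top, right, bottom] in pixels, round what is visible of it).
- r.tip_of(name, camera): "at" ([column, row] in pixels: a listed point, or the origin of a listed thing).
The state is a dict: "time_s": time; "joints": joint angles; "qd": joint speeds; "joint_torque": joint torques, N m; "tcp_pos": TCP position; "eef_rot": TCP orientation; "contact_force": force on the tool from outside, world axes, zero at the start; "moment": the same for the moment, N m; "gripper_width": finger opening in m; "gripper_force": force on a finger pad.
Only numpy, scipy, OpenCV 4.12 (cv2) and the standard library are available. Lean on these libraries where they do the work, as an engineer would, in place of code of your own. Each camera call takes 0.05 s, during which the arm holds its last target. There are 200 camera calls.

## Task

Turn the revolving tile stand (there is a wooden knob on top for it) until its one empty peg points to the front, towards the robot's side of the table. Then take the green test tile from the ware board and hang it on that peg by its hole: slide it all the way back against the wooden head, let the peg take its weight, and let go. Glaze chips at a light knock and the pegs' height is not known, so find the peg gently by feel; do not knock the tiles already hung, and leave everything else on the table where it is.

Things in the scene. Friction and masses are not known exactly. Their poses are not given: they have to be found in the camera images.
- stand: round dark steel foot of the revolving stand, 180 mm across, 30 mm tall, fixed to the table; origin at the centre of its underside, on the turning axis. Its x and y axes stay parallel to the world's; the front is its -x side, towards the robot.
- rack (a joint): angle of the revolving part about the vertical axis, rad, growing counter-clockwise seen from above; no stops, it turns freely either way against a steady bearing drag of about 0.1 N m and stays where it is left; a push of about 1 N sideways on a peg's tip also turns it. At 0 (or any whole turn) the empty peg points straight to the front (-x).
- rack_axis (a point): point on the turning axis 190 mm above the table; turns with the rack, its -x axis points out along the empty peg. The round wooden head (130 mm across, 20 mm thick) is clamped on the 18 mm post by a thumbscrew at a height nobody has measured: its mid-height is anywhere from 14 mm below to 14 mm above this point. Five pegs at 72 degrees stick out of its rim, four carry a tile.
- free_peg (a point): where the empty peg's tip would be if the head's mid-height were exactly 190 mm up; the true tip is up to 14 mm straight above or below, to be found by feel. Each peg is a 6 mm steel rod cut off square; it leaves the head's rim (65 mm from the axis) at mid-height and rises 15 degrees outwards, its tip 115 mm from the axis and 13 mm above its root.
- knob (a point): centre of the wooden knob on top of the post, a round knob 36 mm across and 30 mm tall on the turning axis, turning with the rack; the head's top is at least 33 mm below its centre.
- tile: the green test tile to hang: glazed stoneware, inverted T, standing on its foot; about 110 g. Plate 8 mm thick (its x), 44 mm wide (its y), 90 mm tall (its z); foot 36 mm (x) by 44 mm (y) by 8 mm. Origin: centre of the foot's underside. Both faces alike. Its glaze chips if pressed on or struck against any part of the stand with more than 10 N.
- tile_hole (a point): centre of the hanging hole of the green tile: 12 mm wide, through the 8 mm thickness along the tile's x, 70 mm above the origin, 20 mm below the top edge. When hung, the hole's upper edge rests on the peg.
- board: plywood ware board 140 by 300 mm, 15 mm thick, fixed; origin at the centre of its underside. The three standing tiles stand on it in a row.
- tile_ochre: ochre-yellow test tile of the same shape standing on the board, to be left alone
- tile_white: white test tile of the same shape standing on the board, to be left alone
- hung1 (a joint): sideways swing, rad, of the rust-red tile already hung on the first peg counter-clockwise (seen from above) from the empty one, close to the rim; 0 hanging straight. Same shape as the green tile; hangs from 20 mm above to 70 mm below its peg. Do not knock it.
- hung2 (a joint): sideways swing, rad, of the dark blue tile already hung on the second peg counter-clockwise, close to the rim; 0 hanging straight. Same shape as the green tile; hangs from 20 mm above to 70 mm below its peg. Do not knock it.
- hung3 (a joint): sideways swing, rad, of the cream tile already hung on the third peg counter-clockwise, close to the rim; 0 hanging straight. Same shape as the green tile; hangs from 20 mm above to 70 mm below its peg. Do not knock it.
- hung4 (a joint): sideways swing, rad, of the black tile already hung on the fourth peg counter-clockwise, next to the empty one on its clockwise side, close to the rim; 0 hanging straight. Same shape as the green tile; hangs from 20 mm above to 70 mm below its peg. Do not knock it.
- bowl: grey unfired bowl, 124 mm across, 62 mm tall, behind; leave alone
- jar: clear glaze jar with white cap, 72 mm across, 100 mm tall, behind; leave alone
- cup: blue mug, 76 mm across, 85 mm tall, behind; leave alone
- brush: glazing brush lying on the table near the robot; leave alone
- rib: round flat wooden throwing rib, 84 mm across, 7 mm thick, lying near the robot; leave alone
Things that resemble listed ones, but are neither listed nor needed, are in the scene too. Leave any black or blue look-alike of the tile alone.

How it is judged (in metres and radians):
On the way, in this order (a step that is already met when the one before it is completed fails the run):
1. the empty peg has been brought to the front (within 30 degrees) and left standing there, the tile not yet on it (x of free_peg in the frame of stand below -0.099 m and velocity of joint rack between -0.1 and 0.1 rad/s and distance between tile_hole and rack_axis above 0.14 m), for 0.3 s.
2. the peg is through the tile's hole, at the front (x of free_peg in the frame of stand below -0.099 m and z of tile_hole in the frame of rack_axis between -0.022 and 0.032 m and x of tile_hole in the frame of rack_axis between -0.098 and -0.06 m and y of tile_hole in the frame of rack_axis between -0.007 and 0.007 m), for 0.2 s.
At the end, for the whole second after the job is handed in: The green tile hangs on the formerly empty peg, upright within 15 degrees, released and still, its back no more than 7 mm from the wooden head's rim; that peg still points to the front within 30 degrees (x of free_peg in the frame of stand below -0.099 m and x of tile_hole in the frame of rack_axis between -0.076 and -0.06 m and y of tile_hole in the frame of rack_axis between -0.007 and 0.007 m and z of tile_hole in the frame of rack_axis between -0.019 and 0.019 m and angle between tile's own z axis and vertical below 0.26 rad and contact force between tile and stand above 0.3 N and linear speed of tile below 0.03 m/s and angular speed of tile below 0.3 rad/s and velocity of joint rack between -0.05 and 0.05 rad/s); the robot touches nothing.
It fails at once if the green tile pressed on or struck against the stand with more than 10 N (glaze chips) (contact force between tile and stand above 10 N).
It fails at once if a tile already hung is knocked so that it swings more than 20 degrees (value of joint any of hung1, hung2, hung3, hung4 above 0.35 rad or value of joint any of hung1, hung2, hung3, hung4 below -0.35 rad).
It fails at once if another tile on the board is moved more than 20 mm or tipped (distance of any of tile_ochre, tile_white from where it was at the start of the episode above 0.02 m or angle between any of tile_ochre, tile_white's own z axis and vertical above 0.3 rad).
It fails at once if another thing on the table is moved more than 30 mm (distance of any of bowl, jar, cup, brush, rib from where it was at the start of the episode above 0.03 m).
It also fails if it takes over 72 s, if anything falls off the work surface, if the arm or the gripper's body presses on something with over 40 N, if the wrist force passes 120 N, or if a joint passes its speed limit or range.

## Working session

There is one attempt and no reset: what is moved stays moved. The work goes in short steps, Python scripts to look and compute and a tool call to move; the robot and the scene stay as the last step left them, time stands still between calls to the robot, and variables do not carry over. Pictures are saved under pics/ and viewed, at most 10 in all, crops included, and the job is handed in when it is done.

Besides the shell and the picture viewer there is one more tool, called after "Call:" as name(argument=value, ...) on one line, values as JSON. jog_arm: Moves the arm, as the interface text tells. Its arguments: {"type":"object","properties":{"travel":{"type":"array"},"dr":{"type":"array"},"claw":{"type":"array"},"newtons":{"type":"number"}},"required":["travel","dr","claw"]}

```bash
mkdir -p pics; cat > h.py <<'E'
import numpy as np, cv2
from scipy.spatial.transform import Rotation as R
from plant import r
def T_cam(c,st=None):
    if 'hand_eye' in c:
        T=np.eye(4);T[:3,:3]=R.from_euler('xyz',st['eef_rot'],degrees=True).as_matrix();T[:3,3]=st['tcp_pos']
        return T@np.array(c['hand_eye'])
    T=np.eye(4);a=np.array(c['attitude'])
    T[:3,:3]=a if a.shape==(3,3) else R.from_euler('xyz',a,degrees=True).as_matrix()
    T[:3,3]=c['position'];return T
def pts(c,T,uv,z=None):
    uv=np.array(uv,float).reshape(-1,2)
    K=np.array([[c['fx'],0,c['cx']],[0,c['fy'],c['cy']],[0,0,1]])
    n=cv2.undistortPoints(uv[:,None],K,np.array(c['dist_coeffs'],float))[:,0]
    d=c['range_z'][uv[:,1].astype(int),uv[:,0].astype(int)] if z is None else z
    P=np.c_[n[:,0]*d,-n[:,1]*d,-np.ones(len(n))*d]
    return P@T[:3,:3].T+T[:3,3], d
def ray(c,T,uv):
    P,_=pts(c,T,uv,1.0);return T[:3,3],P[0]-T[:3,3]
def save(c,name,crop=None,s=1):
    im=c['pixels'][:,:,::-1]
    if crop: im=im[crop[1]:crop[3],crop[0]:crop[2]]
    cv2.imwrite('pics/'+name,cv2.resize(im,None,fx=s,fy=s,interpolation=cv2.INTER_CUBIC))
E
cat > a.py <<'E'
from h import *
st=r.get_state();print(st)
for n in ['side','top']:
    c=r.capture(n);save(c,n+'.png');T=T_cam(c)
    print(n,c['position'],c['attitude'],c['fx'])
    for k in ['tile','tile_hole','free_peg','rack_axis','knob','stand','board','tile_ochre','tile_white','hung1','hung4']:
        b=r.boxes_of(k,n)[:3];t=r.tip_of(k,n)[:3]
        print(k,[(np.round(x['extent']).tolist(),round(x['conf'],2)) for x in b])
        for x in t:
            uv=np.clip(x['at'],0,[639,479]);P,d=pts(c,T,uv);print('   tip',np.round(x['at'],1),round(x['conf'],2),P[0].round(3),d.round(3))
E
python3 a.py
```

```text
{'time_s': 0.0, 'joints': array([-5.43682404e+01,  2.05899968e+01,  6.33331847e-01, -2.18912546e-02,
       -7.01340120e+01, -1.65068365e+01]), 'qd': array([ 0.03649131, -0.07625765, -0.05411294,  0.02186783, -0.01890373,
       -0.02573811]), 'joint_torque': array([-3.76070716e-05, -5.82720244e+01,  2.93048662e+01,  6.99722528e+00,
        6.72475944e-03, -1.51710210e-04]), 'tcp_pos': array([ 0.22097439, -0.63728817,  0.22562998]), 'eef_rot': array([ 1.79907213e+02, -6.03572718e-03, -1.60882527e+02]), 'contact_force': array([0.03038292, 0.72397552, 0.42097625]), 'moment': array([-0.00121366,  0.01154375,  0.0329457 ]), 'gripper_force': 0.0, 'gripper_width': 0.08759664780995859}
side [0.3952605  0.85131421 1.08354485] [  44.67526417    0.86965073 -169.02215691] 590.1008034415147
tile [([411.0, 181.0, 437.0, 217.0], 0.93), ([404.0, 210.0, 416.0, 243.0], 0.53)]
   tip [420.7 209. ] 0.91 [ 0.361 -0.356  0.006] [1.592]
   tip [409.3 236.5] 0.62 [ 0.383 -0.246  0.004] [1.521]
   tip [356.4 192.1] 0.55 [ 0.541 -0.376  0.022] [1.62]
tile_hole [([408.0, 210.0, 417.0, 244.0], 0.8), ([414.0, 1
[... 749 characters left out ...]
0.196 0.124] [1.158]
board [([329.0, 179.0, 384.0, 265.0], 0.57), ([349.0, 215.0, 366.0, 250.0], 0.29)]
   tip [357.9 223.6] 0.67 [ 0.509 -0.167  0.104] [1.414]
tile_ochre [([350.0, 214.0, 366.0, 251.0], 0.83)]
   tip [357.3 248.3] 0.68 [ 0.507 -0.16   0.026] [1.465]
   tip [247.6 262.2] 0.23 [ 0.755 -0.045  0.051] [1.403]
tile_white [([282.0, 301.0, 305.0, 339.0], 0.75), ([343.0, 187.0, 357.0, 224.0], 0.72)]Traceback (most recent call last):
  File "a.py", line 7, in <module>
    b=r.boxes_of(k,n)[:3];t=r.tip_of(k,n)[:3]
                            ~~~~~~~~^^^^^
ValueError: it knows: board, bowl, brush, cup, free_peg, jar, knob, rack_axis, rib, stand, tile, tile_hole, tile_ochre, tile_white
```

```bash
cat > a.py <<'E'
from h import *
for n in ['top']:
    c=r.capture(n);save(c,n+'.png');T=T_cam(c)
    print(n,c['position'],c['attitude'],c['fx'])
    for k in ['tile','tile_hole','free_peg','rack_axis','knob','stand','board']:
        for x in r.tip_of(k,n)[:4]:
            uv=np.clip(x['at'],0,[639,479]);P,d=pts(c,T,uv);print(k,'tip',np.round(x['at'],1),round(x['conf'],2),P[0].round(3),d.round(3))
print(r.get_state()['time_s'])
E
python3 a.py
```

```text
top [ 0.41566319 -0.0638957   0.98648128] [ 1.32501739e+01 -1.69136760e-02 -7.99179379e+01] 450.9954572690613
tile tip [473.1 308.7] 0.83 [ 0.542 -0.371  0.047] [0.931]
tile tip [452.  395.8] 0.72 [ 0.36  -0.359  0.007] [0.929]
tile_hole tip [462.6 398.7] 0.77 [ 0.361 -0.364  0.062] [0.875]
tile_hole tip [481.8 304.9] 0.66 [ 0.545 -0.368  0.105] [0.875]
tile_hole tip [408.5 379.2] 0.55 [ 0.381 -0.247  0.092] [0.855]
free_peg tip [287.  183.6] 0.94 [0.76  0.069 0.002] [1.041]
rack_axis tip [239.8 223.4] 0.86 [0.59  0.102 0.246] [0.767]
rack_axis tip [232.6 218.9] 0.22 [0.591 0.111 0.264] [0.75]
knob tip [231.5 216.9] 0.75 [0.595 0.114 0.263] [0.752]
stand tip [255.8 245.7] 0.79 [0.566 0.075 0.199] [0.806]
board tip [423.7 308.1] 0.55 [ 0.529 -0.273  0.025] [0.953]
1.4
```

View pics/side.png

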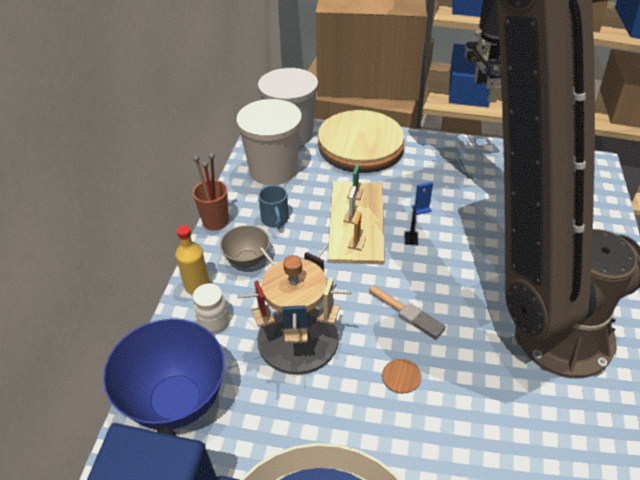

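View pics/top.png

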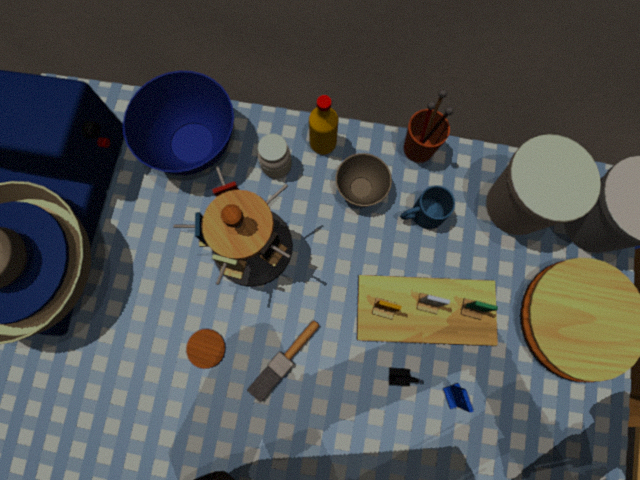

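Side view: the stand is at (292,285), with its empty peg tip at about (262,249). The board is at (357,222), with the green tile at its far end (355,180). Top view: the knob is at (232,216), the empty peg tip at (287,184), and the red, blue, cream and black tiles are hung.

These could be taken for the green tile (top pixels): green on the board (480,306), white on the board (433,300), ochre on the board (386,307), blue look-alike (458,397), black look-alike (402,377). I choose the green one at (480,306).

```bash
cat > b.py <<'E'
from h import *
from scipy.optimize import least_squares
C={n:r.capture(n) for n in ['side','top']}
T={n:T_cam(C[n]) for n in C}
for k in ['knob','free_peg','rack_axis','tile_hole','stand']:
    A=[];B=[];
    for n in C:
        ts=r.tip_of(k,n)
        if k=='tile_hole': ts=[t for t in ts if np.linalg.norm(np.array(t['at'])-np.array([357,176] if n=='side' else [482,305]))<15]
        if not ts: continue
        o,d=ray(C[n],T[n],ts[0]['at']);d/=np.linalg.norm(d);M=np.eye(3)-np.outer(d,d);A.append(M);B.append(M@o)
    if len(A)==2:
        X=np.linalg.solve(sum(A),sum(B));print(k,X.round(4),'gap',[np.linalg.norm(a@X-b).round(4) for a,b in zip(A,B)])
v,u=np.mgrid[0:480,0:640];uv=np.c_[u.ravel(),v.ravel()]
for n in C:
    P,d=pts(C[n],T[n],uv);col=C[n]['pixels'].reshape(-1,3).astype(int);ok=d>0
    near=ok&(np.hypot(P[:,0]-.597,P[:,1]-.118)<.075)
    h=near&(P[:,2]>.165)&(P[:,2]<.225)&(col[:,0]>col[:,2]*1.3)&(col[:,0]>120)
    q=P[h];z=np.median(q[:,2]);q=q[abs(q[:,2]-z)<.006]
    hull=cv2.convexHull((q[:,:2]*1e4).astype(np.float32))[:,0]/1e4
    f=least_squares(lambda p:np.hypot(hull[:,0]-p[0],hull[:,1]-p[1])-.065,[.597,.118],loss='soft_l1',f_scale=.002)
    print(n,'head top z',z.round(4),np.percentile(q[:,2],[10,90]).round(4),len(q),'axis',f.x.round(4),np.abs(f.fun).max().round(4))
    kn=near&(P[:,2]>.235)&(P[:,2]<.285);print('knob',np.percentile(P[kn],[2,50,98],axis=0).round(4).tolist())
    g=ok&(col[:,1]>col[:,0]*1.3)&(col[:,1]>col[:,2]*1.2)&(np.hypot(P[:,0]-.543,P[:,1]+.37)<.05)&(P[:,2]>.02)
    q=P[g];print('green',g.sum(),np.percentile(q,[2,50,98],axis=0).round(4).tolist())
    t=q[q[:,2]>np.percentile(q[:,2],98)-.015]
    c0,(w,hh),a=cv2.minAreaRect((t[:,:2]*1e3).astype(np.float32));print('rect',c0,w,hh,a, cv2.fitLine((t[:,:2]*1e3).astype(np.float32),cv2.DIST_HUBER,0,.01,.01).ravel().round(3))
    b=ok&(abs(P[:,0]-.53)<.12)&(abs(P[:,1]+.28)<.2)&(abs(P[:,2]-.015)<.006)&(col[:,0]>col[:,2]*1.3);
    c0,wh,a=cv2.minAreaRect((P[b][:,:2]*1e3).astype(np.float32));print('board',c0,wh,a,np.median(P[b][:,2]))
save(C['top'],'crop.png',[440,270,520,340],6)
print(r.get_state()['time_s'])
E
python3 b.py
```

```text
knob [0.595  0.1155 0.254 ] gap [np.float64(0.0), np.float64(0.0)]
free_peg [0.6862 0.0406 0.2025] gap [np.float64(0.0049), np.float64(0.0049)]
rack_axis [0.6002 0.1168 0.1987] gap [np.float64(0.0031), np.float64(0.0031)]
tile_hole [ 0.5498 -0.3694  0.0895] gap [np.float64(0.0004), np.float64(0.0004)]
stand [0.6002 0.1207 0.0029] gap [np.float64(0.0005), np.float64(0.0005)]
side head top z 0.199 [0.1967 0.2012] 2193 axis [0.598  0.1188] 0.01
knob [[0.5823, 0.1044, 0.2378], [0.5972, 0.1267, 0.259], [0.6149, 0.1367, 0.2638]]
green 78 [[0.5401, -0.3901, 0.0596], [0.5433, -0.3651, 0.0964], [0.5487, -0.3505, 0.1084]]
rect (544.9577026367188, -370.1368713378906) 43.11922073364258 8.3955717086792 84.5114974975586 [ 6.10000e-02  9.98000e-01  5.44120e+02 -3.70198e+02]
board (526.5577392578125, -280.05950927734375) (138.86444091796875, 306.2051086425781) 7.451982498168945 0.014320648757243148
top head top z 0.2003 [0.1985 0.202 ] 2999 axis [0.6013 0.117 ] 0.0049
knob [[0.5835, 0.1003, 0.2409], [0.598, 0.1154, 0.2613], [0.6165, 0.1341, 0.265]]
green 189 [[0.5411, -0.396, 0.0491], [0.5443, -0.3734, 0.0983], [0.5501, -0.3544, 0.1087]]
rect (546.392333984375, -376.3172302246094) 41.85622787475586 7.8288116455078125 84.85741424560547 [ 1.02000e-01  9.95000e-01  5.45427e+02 -3.75000e+02]
board (528.3690795898438, -283.70611572265625) (140.61187744140625, 301.3235168457031) 7.487188339233398 0.015569572055253
2.0
```

View pics/crop.png

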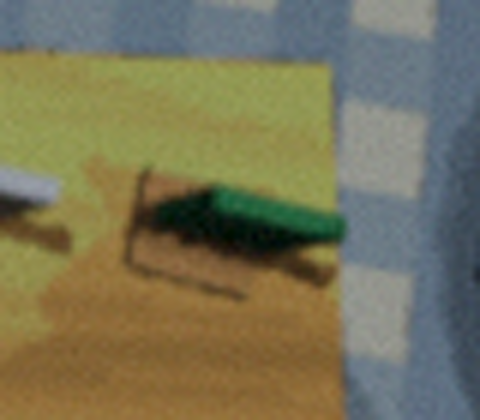

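The crop shows the green plate's top edge from (213,190) to (345,225), standing on its foot. It is the right tile.

```bash
cat > go.py <<'E'
import sys,numpy as np
from scipy.spatial.transform import Rotation as R
# go.py x y z yaw(cmd) -> X Y Z YAW
a=list(map(float,sys.argv[1:9]))
M=(R.from_euler('z',a[3],degrees=True)*R.from_euler('x',180,degrees=True))
print('travel',(M.inv().apply(np.array(a[4:7])-a[:3])/.5).round(4).tolist(),'dr z',round(-((a[7]-a[3]+180)%360-180)/360,4))
E
python3 go.py .221 -.638 .227 -160.875 .4856 -.1088 .35 -60
```

```text
travel [-0.8468, 0.8266, -0.246] dr z -0.2802
```

Call:
jog_arm(travel=[[-0.0847,0.0827,-0.1],[-0.17,0.165,-0.2],[-0.254,0.248,-0.246],[-0.339,0.331,-0.246],[-0.423,0.413,-0.246],[-0.508,0.496,-0.246],[-0.593,0.579,-0.246],[-0.677,0.661,-0.246],[-0.762,0.744,-0.246],[-0.847,0.827,-0.246]], dr=[[0,0,-0.028],[0,0,-0.056],[0,0,-0.084],[0,0,-0.112],[0,0,-0.14],[0,0,-0.168],[0,0,-0.196],[0,0,-0.224],[0,0,-0.252],[0,0,-0.28]], claw=[0.6,0.6,0.6,0.6,0.6,0.6,0.6,0.6,0.6,0.6])

```text
time_s: 3.25
tcp_pos: [0.4844, -0.11, 0.3501]
eef_rot: [-179.9, -0.0, -59.7]
contact_force: [1.3, -0.6, 0.8]
gripper_width: 0.0525
gripper_force: 0.0
```

```bash
python3 -c "
from h import *
s=r.get_state();print(s['joints'].round(1),s['tcp_pos'],s['eef_rot'],s['gripper_width'])"; python3 go.py .4855 -.1085 .35 -60.075 .599 .118 .33 -60.075
```

```text
[  9.9  -0.   -9.    0.  -81.   20.4] [ 0.48440168 -0.11004032  0.35013557] [-1.79932351e+02 -3.39154773e-02 -5.97248273e+01] 0.05246902522202316
travel [-0.2794, -0.4227, 0.04] dr z -0.0
```

Call:
jog_arm(travel=[[-0.06,-0.085,0],[-0.12,-0.17,0],[-0.18,-0.26,0],[-0.23,-0.35,0.02],[-0.28,-0.423,0.04],[-0.28,-0.423,0.04],[-0.28,-0.423,0.04],[-0.28,-0.423,0.04],[-0.28,-0.423,0.04],[-0.28,-0.423,0.04]], dr=[[0,0,0],[0,0,0],[0,0,0],[0,0,0],[0,0,0],[0,0,0],[0,0,0],[0,0,0],[0,0,0],[0,0,0]], claw=[0.6,0.6,0.6,0.6,0.6,0.6,0.6,0.6,0.6,0.6])

```text
time_s: 4.5
tcp_pos: [0.5972, 0.1142, 0.3301]
eef_rot: [-180.0, 0.0, -60.1]
contact_force: [1.2, -1.1, -0.5]
gripper_width: 0.0524
gripper_force: 0.0
```

```bash
cat > w.py <<'E'
import sys
from h import *
s=r.get_state();c=r.capture('wrist');T=T_cam(c,s);save(c,sys.argv[1])
print(s['tcp_pos'].round(4),s['eef_rot'].round(2),'cam',T[:3,3].round(3),'look',(-T[:3,2]).round(2))
for k in sys.argv[2:]:
    for x in r.tip_of(k,'wrist')[:2]:
        P,d=pts(c,T,np.clip(x['at'],0,[639,479]));print(k,np.round(x['at'],1),round(x['conf'],2),P[0].round(4),d)
np.savez('w.npz',T=T,**c)
E
python3 w.py w1.png knob free_peg rack_axis
```

```text
[0.5972 0.1142 0.3301] [-179.95    0.    -60.11] cam [0.637 0.046 0.49 ] look [-0.15  0.26 -0.96]
knob [310.7 247.9] 0.96 [0.6027 0.1128 0.2631] [0.23874578]
free_peg [249.8  64.1] 0.56 [0.6872 0.0433 0.2055] [0.26362616]
rack_axis [312.5 223.3] 0.61 [0.6079 0.1019 0.254 ] [0.24393654]
```

View pics/w1.png

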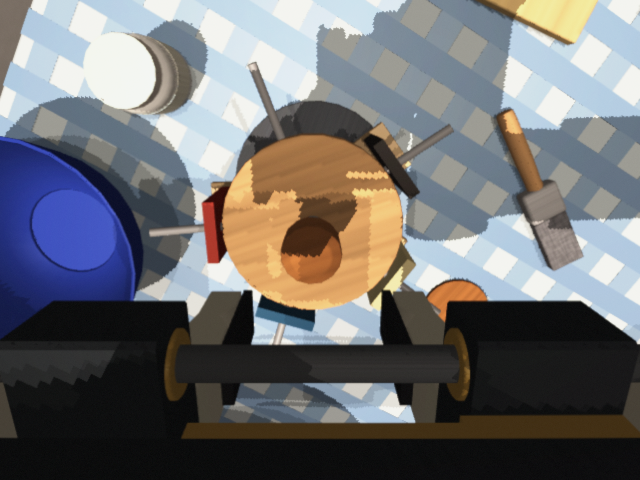

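The wrist view shows the head at (312,220) with the knob on it at (311,249). The empty peg runs from (280,135) to its tip at (252,65). Red is to the left, blue below, cream at lower right and black to the right.

```bash
cat > c.py <<'E'
from h import *
from scipy.optimize import least_squares
c=dict(np.load('w.npz'));T=c['T']
v,u=np.mgrid[0:480,0:640];uv=np.c_[u.ravel(),v.ravel()]
P,d=pts(c,T,uv);ok=d>.15
near=ok&(np.hypot(P[:,0]-.6,P[:,1]-.117)<.075)&(v.ravel()<300)
h=near&(P[:,2]>.185)&(P[:,2]<.215);col=c['pixels'].reshape(-1,3).astype(int);h&=(col[:,0]>col[:,2]*1.25)&(col[:,0]>60)
q=P[h];z=np.median(q[:,2]);q=q[abs(q[:,2]-z)<.002]
hull=cv2.convexHull((q[:,:2]*1e4).astype(np.float32))[:,0]/1e4
f=least_squares(lambda p:np.hypot(hull[:,0]-p[0],hull[:,1]-p[1])-.065,[.6,.117],loss='soft_l1',f_scale=.001)
print('head top z',z.round(4),len(q),'axis',f.x.round(4),np.abs(f.fun).max().round(4))
kn=near&(P[:,2]>.255)&(P[:,2]<.285);print('knobtop',np.percentile(P[kn],[2,50,98],axis=0).round(4).tolist())
a=f.x
pg=ok&(P[:,2]>.18)&(P[:,2]<.225);rad=np.hypot(P[:,0]-a[0],P[:,1]-a[1]);az=np.degrees(np.arctan2(P[:,1]-a[1],P[:,0]-a[0]))
import sys
az0=float(sys.argv[1])
pg&=(rad>.075)&(rad<.118)&(abs((az-az0+180)%360-180)<9)
q=P[pg];m=q.mean(0);dv=np.linalg.svd(q-m)[2][0];dv*=np.sign((m-np.r_[a,0])[:2]@dv[:2])
print('peg n',len(q),'dir az',np.degrees(np.arctan2(dv[1],dv[0])).round(2),'elev',np.degrees(np.arcsin(dv[2])).round(2),'mean az',np.degrees(np.arctan2(m[1]-a[1],m[0]-a[0])).round(2),'max rad',np.percentile(rad[pg],99).round(4))
i=rad[pg]>np.percentile(rad[pg],99)-.006;print('tip top z',np.percentile(q[i][:,2],[50,90]).round(4),q[i].mean(0).round(4))
E
python3 c.py -41.5; python3 go.py .5972 .1142 .3301 -60.1 .600 .117 .236 -60.1
```

```text
head top z 0.2009 21050 axis [0.5999 0.1174] 0.0085
knobtop [[0.5848, 0.1004, 0.2574], [0.6011, 0.1156, 0.2626], [0.6165, 0.1325, 0.2644]]
peg n 607 dir az -40.89 elev 14.88 mean az -40.9 max rad 0.1146
tip top z [0.206  0.2072] [0.6844 0.0443 0.2059]
travel [-0.0021, -0.0076, 0.1882] dr z -0.0
```

Call:
jog_arm(travel=[[-0.002,-0.008,0.03],[-0.002,-0.008,0.06],[-0.002,-0.008,0.1],[-0.002,-0.008,0.14],[-0.002,-0.008,0.165],[-0.002,-0.008,0.188],[-0.002,-0.008,0.188],[-0.002,-0.008,0.188],[-0.002,-0.008,0.188],[-0.002,-0.008,0.188]], dr=[[0,0,0],[0,0,0],[0,0,0],[0,0,0],[0,0,0],[0,0,0],[0,0,0],[0,0,0],[0,0,0],[0,0,0]], claw=[0.6,0.6,0.6,0.6,0.6,0.6,0.6,0.6,0.6,0.6])

```text
time_s: 5.95
tcp_pos: [0.6005, 0.1177, 0.236]
eef_rot: [-180.0, -0.0, -60.1]
contact_force: [-0.3, -0.1, -0.3]
gripper_width: 0.0526
gripper_force: 0.0
```

```bash
python3 -c "
from h import *
s=r.get_state();print(s['joints'].round(1),s['tcp_pos'],s['eef_rot'],s['gripper_width'],s['contact_force'])"
```

```text
[ 29.4  14.3  -6.9   0.  -68.7   0.6] [0.60049726 0.11772197 0.23603738] [-1.79952853e+02 -1.74235698e-03 -6.00734889e+01] 0.05258051543339269 [-0.29220623 -0.14079026 -0.28645631]
```

Call:
jog_arm(travel=[[0,0,0],[0,0,0],[0,0,0],[0,0,0],[0,0,0],[0,0,0],[0,0,0],[0,0,0],[0,0,0],[0,0,0]], dr=[[0,0,0],[0,0,0],[0,0,0],[0,0,0],[0,0,0],[0,0,0.004],[0,0,0.012],[0,0,0.024],[0,0,0.036],[0,0,0.048]], claw=[0.2,0.2,0.2,0.2,0.2,0.2,0.2,0.2,0.2,0.2], newtons=25)

```text
time_s: 7.2
tcp_pos: [0.5998, 0.1173, 0.2355]
eef_rot: [179.9, -0.0, -77.5]
contact_force: [-4.4, -2.4, 2.4]
gripper_width: 0.0351
gripper_force: 25.0
```

Call:
jog_arm(travel=[[0,0,0],[0,0,0],[0,0,0],[0,0,0],[0,0,0],[0,0,0],[0,0,0],[0,0,0],[0,0,0],[0,0,0]], dr=[[0,0,0.014],[0,0,0.03],[0,0,0.048],[0,0,0.066],[0,0,0.084],[0,0,0.102],[0,0,0.12],[0,0,0.138],[0,0,0.156],[0,0,0.174]], claw=[0.2,0.2,0.2,0.2,0.2,0.2,0.2,0.2,0.2,0.2])

```text
time_s: 8.45
tcp_pos: [0.6006, 0.1171, 0.2355]
eef_rot: [-180.0, -0.0, -140.2]
contact_force: [-0.2, -4.3, 0.6]
gripper_width: 0.035
gripper_force: 25.0
```

Call:
jog_arm(travel=[[0,0,0],[0,0,0],[0,0,0],[0,0,0],[0,0,0],[0,0,0],[0,0,0],[0,0,0],[0,0,0],[0,0,0]], dr=[[0,0,0.018],[0,0,0.036],[0,0,0.054],[0,0,0.072],[0,0,0.09],[0,0,0.108],[0,0,0.126],[0,0,0.142],[0,0,0.156],[0,0,0.164]], claw=[0.2,0.2,0.2,0.2,0.2,0.2,0.2,0.2,0.2,0.2])

```text
time_s: 9.7
tcp_pos: [0.6007, 0.1163, 0.2356]
eef_rot: [-179.9, 0.1, 160.8]
contact_force: [1.2, -7.1, -0.4]
gripper_width: 0.0352
gripper_force: 25.0
```

Call:
jog_arm(travel=[[0,0,0],[0,0,0],[0,0,0],[0,0,0],[0,0,-0.04],[0,0,-0.09],[0,0,-0.15],[0,0,-0.19],[0,0,-0.19],[0,0,-0.19]], dr=[[0,0,0],[0,0,0],[0,0,0],[0,0,0],[0,0,0],[0,0,0],[0,0,0],[0,0,0],[0,0,0],[0,0,0]], claw=[0.6,0.6,0.6,0.6,0.6,0.6,0.6,0.6,0.6,0.6])

```text
time_s: 10.95
tcp_pos: [0.6, 0.1177, 0.3298]
eef_rot: [-180.0, -0.1, 161.0]
contact_force: [0.4, 0.3, 1.5]
gripper_width: 0.0523
gripper_force: 0.0
```

```bash
python3 w.py w2.png knob free_peg rack_axis; python3 c.py 180; python3 -c "
from h import *
s=r.get_state();print(s['joints'].round(1),s['contact_force'],s['time_s'])"
```

```text
[0.6    0.1177 0.3298] [-1.7999e+02 -5.0000e-02  1.6097e+02] cam [0.524 0.145 0.489] look [ 0.28 -0.1  -0.96]
knob [314.3 251.1] 0.8 [0.5965 0.1185 0.2636] [0.23848942]
free_peg [256.1  62.8] 0.9 [0.4854 0.1179 0.2041] [0.2643915]
free_peg [358.1 332.3] 0.2 [0.7665 0.1104 0.0679] [0.4736138]
rack_axis [315.  222.2] 0.82 [0.5831 0.1235 0.2536] [0.24380697]
head top z 0.2009 21097 axis [0.5998 0.1174] 0.0098
knobtop [[0.5827, 0.1019, 0.2575], [0.5977, 0.1181, 0.2628], [0.6147, 0.1336, 0.2645]]
peg n 602 dir az 179.85 elev 14.76 mean az 179.83 max rad 0.1145
tip top z [0.2059 0.2073] [0.4882 0.1178 0.2058]
[  29.4   11.9    2.    -0.   -80.2 -138.4] [ 0.69703294 -0.21172548 -0.53530981] 11.15
```

View pics/w2.png

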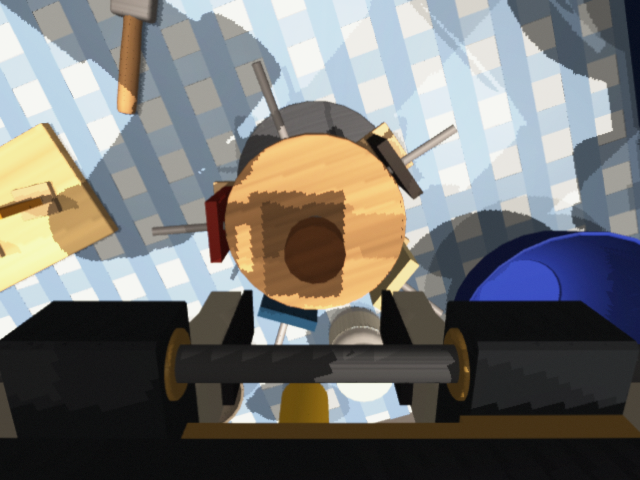

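The empty peg now points to the front: root at (285,135), tip at (258,63), azimuth 179.8°. All four hung tiles look undisturbed. Next I go above the green tile.

```bash
python3 go.py .600 .1177 .3300 160.97 .54 -.373 .25 175
```

```text
travel [-0.2066, -0.9669, 0.16] dr z -0.039
```

Call:
jog_arm(travel=[[-0.024,-0.11,0],[-0.048,-0.22,0],[-0.072,-0.34,0.02],[-0.098,-0.46,0.04],[-0.124,-0.58,0.06],[-0.15,-0.7,0.08],[-0.176,-0.82,0.11],[-0.2,-0.93,0.14],[-0.207,-0.967,0.16],[-0.207,-0.967,0.16]], dr=[[0,0,-0.004],[0,0,-0.008],[0,0,-0.012],[0,0,-0.016],[0,0,-0.02],[0,0,-0.024],[0,0,-0.028],[0,0,-0.034],[0,0,-0.039],[0,0,-0.039]], claw=[0.7,0.7,0.7,0.7,0.7,0.7,0.7,0.7,0.7,0.7])

```text
time_s: 12.4
tcp_pos: [0.5392, -0.3744, 0.2485]
eef_rot: [179.9, -0.2, 174.9]
contact_force: [-0.3, 1.0, -0.5]
gripper_width: 0.0614
gripper_force: 0.0
```

```bash
python3 w.py w3.png tile tile_hole; cat > d.py <<'E'
from h import *
c=dict(np.load('w.npz'));T=c['T']
v,u=np.mgrid[0:480,0:640];P,d=pts(c,T,np.c_[u.ravel(),v.ravel()]);col=c['pixels'].reshape(-1,3).astype(int)
g=(d>.1)&(col[:,1]>col[:,0]*1.3)&(col[:,1]>col[:,2]*1.2)&(np.hypot(P[:,0]-.543,P[:,1]+.37)<.06)&(P[:,2]>.02)
q=P[g];print(g.sum(),np.percentile(q,[1,50,99],axis=0).round(4).tolist())
for lo,hi in [(.1025,.108),(.03,.1025),(.017,.03)]:
    t=q[(q[:,2]>lo)&(q[:,2]<hi)]
    if len(t)>20:
        c0,wh,a=cv2.minAreaRect((t[:,:2]*1e3).astype(np.float32));l=cv2.fitLine((t[:,:2]*1e3).astype(np.float32),cv2.DIST_HUBER,0,.01,.01).ravel();print(lo,len(t),np.round(c0,1),np.round(wh,1),round(a,1),'line yaw',round(np.degrees(np.arctan(-l[0]/l[1])),2))
s=r.get_state();print(s['joints'].round(1),s['tcp_pos'].round(4),s['eef_rot'].round(2),s['contact_force'].round(2))
E
python3 d.py
```

```text
[ 0.5392 -0.3744  0.2485] [179.95  -0.18 174.85] cam [ 0.46  -0.366  0.408] look [ 0.29 -0.03 -0.96]
tile [313.5 204.9] 0.9 [ 0.5414 -0.3764  0.0346] [0.38140085]
tile_hole [312.8 223.8] 0.94 [ 0.5415 -0.3765  0.1008] [0.31813]
1562 [[0.5286, -0.4043, 0.0493], [0.5418, -0.3765, 0.0995], [0.5497, -0.3428, 0.289]]
0.1025 672 [ 544.8 -376.3] [42.7  8.7] 85.3 line yaw -5.76
0.03 837 [ 542.1 -376.3] [42.4  3.6] 84.5 line yaw -5.05
[-17.6  18.1   0.3   0.  -72.2 -77.4] [ 0.5408 -0.3727  0.2508] [-1.7999e+02  1.0000e-02  1.7501e+02] [-0.19  0.45  0.21]
```

View pics/w3.png

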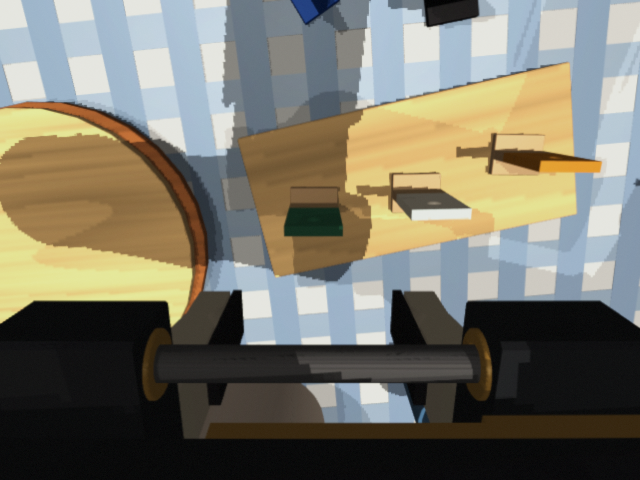

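The wrist view shows the green tile's top edge at (313,235), the white tile at (440,210) and the ochre tile at (560,165). A round wooden batt is at the left, so I check its height before I descend.

```bash
python3 -c "
from h import *
c=dict(np.load('w.npz'));T=c['T']
print(pts(c,T,[[100,160],[100,200],[190,230],[205,235],[150,120],[170,290]])[0].round(3))"; python3 go.py .540 -.373 .25 175 .5403 -.376 .081 174.8
```

```text
[[ 0.483 -0.551  0.051]
 [ 0.517 -0.559  0.051]
 [ 0.554 -0.491  0.037]
 [ 0.561 -0.479  0.034]
 [ 0.454 -0.521  0.002]
 [ 0.605 -0.515  0.052]]
travel [-0.0011, -0.0059, 0.338] dr z 0.0006
```

Call:
jog_arm(travel=[[-0.001,-0.006,0.05],[-0.001,-0.006,0.11],[-0.001,-0.006,0.17],[-0.001,-0.006,0.22],[-0.001,-0.006,0.27],[-0.001,-0.006,0.31],[-0.001,-0.006,0.338],[-0.001,-0.006,0.338],[-0.001,-0.006,0.338],[-0.001,-0.006,0.338]], dr=[[0,0,0],[0,0,0],[0,0,0],[0,0,0],[0,0,0],[0,0,0],[0,0,0],[0,0,0],[0,0,0],[0,0,0]], claw=[0.7,0.7,0.7,0.7,0.7,0.7,0.7,0.7,0.7,0.7])

```text
time_s: 13.8
tcp_pos: [0.5413, -0.3764, 0.0826]
eef_rot: [-180.0, 0.1, 175.0]
contact_force: [0.8, 0.2, -0.3]
gripper_width: 0.0614
gripper_force: 0.0
```

Call:
jog_arm(travel=[[0,0,0],[0,0,0],[0,0,0],[0,0,0],[0,0,0],[0,0,0],[0,0,0],[0,0,0],[0,0,0],[0,0,0]], dr=[[0,0,0],[0,0,0],[0,0,0],[0,0,0],[0,0,0],[0,0,0],[0,0,0],[0,0,0],[0,0,0],[0,0,0]], claw=[0.3,0.3,0.3,0.3,0.3,0.3,0.3,0.3,0.3,0.3], newtons=25)

```text
time_s: 15.05
tcp_pos: [0.5408, -0.3763, 0.0817]
eef_rot: [-180.0, 0.0, 175.0]
contact_force: [0.1, -0.8, 3.8]
gripper_width: 0.0436
gripper_force: 24.9
```

```bash
python3 go.py .5408 -.3763 .0815 175 .5408 -.3763 .295 175;python3 go.py .5408 -.3763 .0815 175 .46 .1176 .295 180
```

```text
travel [0.0, 0.0, -0.427] dr z -0.0
travel [0.2471, 0.97, -0.427] dr z -0.0139
```

Call:
jog_arm(travel=[[0,0,-0.03],[0,0,-0.11],[0,0,-0.22],[0,0,-0.33],[0,0,-0.427],[0.02,0.07,-0.427],[0.045,0.17,-0.427],[0.07,0.275,-0.427],[0.097,0.38,-0.427],[0.124,0.485,-0.427]], dr=[[0,0,0],[0,0,0],[0,0,0],[0,0,0],[0,0,0],[0,0,-0.002],[0,0,-0.005],[0,0,-0.008],[0,0,-0.011],[0,0,-0.0139]], claw=[0.3,0.3,0.3,0.3,0.3,0.3,0.3,0.3,0.3,0.3])

```text
time_s: 16.3
tcp_pos: [0.4991, -0.1276, 0.2955]
eef_rot: [180.0, 0.0, -180.0]
contact_force: [1.3, 0.2, 0.1]
gripper_width: 0.0437
gripper_force: 24.9
```

```bash
python3 -c "
from h import *
s=r.get_state();print(s['joints'].round(1),s['tcp_pos'].round(4),s['eef_rot'].round(2),s['gripper_width'])
M=R.from_euler('z',175,degrees=True)*R.from_euler('x',180,degrees=True)
p=np.array([.5408,-.3763,.0815])+M.apply(.5*np.array([.124,.485,-.427]));print(p)"; python3 go.py .5011 -.1292 .295 180 .46 .1176 .295 180
```

```text
[  7.5   3.  -12.7  -0.  -74.2 -97.5] [ 0.4991 -0.1276  0.2955] [ 1.7998e+02  1.0000e-02 -1.7997e+02] 0.04368265829736085
[ 0.5001712  -0.12931913  0.295     ]
travel [0.0822, 0.4936, 0.0] dr z -0.0
```

Call:
jog_arm(travel=[[0.02,0.1,0],[0.038,0.2,0],[0.055,0.3,0],[0.07,0.4,0],[0.08,0.47,0],[0.08,0.494,0],[0.08,0.494,0],[0.08,0.494,0],[0.08,0.494,0],[0.08,0.494,0]], dr=[[0,0,0],[0,0,0],[0,0,0],[0,0,0],[0,0,0],[0,0,0],[0,0,0],[0,0,0],[0,0,0],[0,0,0]], claw=[0.3,0.3,0.3,0.3,0.3,0.3,0.3,0.3,0.3,0.3])

```text
time_s: 17.55
tcp_pos: [0.4601, 0.1171, 0.2951]
eef_rot: [-180.0, -0.0, 179.9]
contact_force: [0.3, 0.5, -1.5]
gripper_width: 0.0436
gripper_force: 24.9
```

```bash
python3 w.py w4.png tile_hole tile free_peg; python3 -c "
from h import *
for n in ['side','top']:
    c=r.capture(n);T=T_cam(c)
    if n=='side': save(c,'s2.png',[200,170,420,350],3)
    for k in ['free_peg','tile_hole','tile']:
        for x in r.tip_of(k,n)[:2]:print(n,k,np.round(x['at'],1),round(x['conf'],2),pts(c,T,x['at'])[0].round(4))
for i in range(3):
  s=r.get_state();print(s['tcp_pos'].round(4),s['eef_rot'].round(2),s['contact_force'].round(2),s['time_s'])
c=dict(np.load('w.npz'));T=c['T']
v,u=np.mgrid[0:480,0:640];P,d=pts(c,T,np.c_[u.ravel(),v.ravel()]);col=c['pixels'].reshape(-1,3).astype(int)
g=(d>.05)&(col[:,1]>col[:,0]*1.3)&(col[:,1]>col[:,2]*1.2)&(np.hypot(P[:,0]-.464,P[:,1]-.1176)<.06)&(P[:,2]>.2)
print(g.sum(),np.percentile(P[g],[1,50,99],axis=0).round(4).tolist())
"
```

```text
[0.4601 0.1171 0.2951] [-180.     -0.    179.94] cam [0.38  0.118 0.455] look [ 0.3  -0.   -0.96]
tile_hole [315.3 323.9] 0.56 [0.4613 0.1176 0.3055] [0.16666386]
tile [313.4 263.8] 0.72 [0.4611 0.1163 0.2385] [0.23060144]
side free_peg [354.3 290.8] 0.84 [[ 4.966e-01 -4.440e-02  3.000e-04]]
side free_peg [401.4 311.6] 0.22 [[0.3802 0.0112 0.0166]]
side tile_hole [411.7 221. ] 0.79 [[ 0.3812 -0.3095  0.0007]]
side tile_hole [423.2 188. ] 0.74 [[ 0.362  -0.3569  0.0793]]
side tile [412.9 241.5] 0.84 [[ 0.3723 -0.2229  0.011 ]]
side tile [363.1 280. ] 0.76 [[0.4603 0.1405 0.2583]]
top free_peg [204.2 347.3] 0.44 [[0.3663 0.1728 0.0042]]
top tile_hole [463.4 398.3] 0.96 [[ 0.3628 -0.3596  0.0807]]
top tile_hole [407.  377.8] 0.65 [[ 0.3822 -0.2493  0.0643]]
top tile [454.5 395.1] 0.61 [[ 0.3628 -0.3588  0.0248]]
[0.46   0.1178 0.2951] [ 180.     -0.   -179.99] [-0.86 -0.51 -0.85] 18.15
[0.46   0.1178 0.2951] [ 180.     -0.   -179.99] [-0.86 -0.51 -0.85] 18.15
[0.46   0.1178 0.2951] [ 180.     -0.   -179.99] [-0.86 -0.51 -0.85] 18.15
7185 [[0.4282, 0.0961, 0.2604], [0.4604, 0.1178, 0.297], [0.4646, 0.1397, 0.3758]]
```

View pics/w4.png

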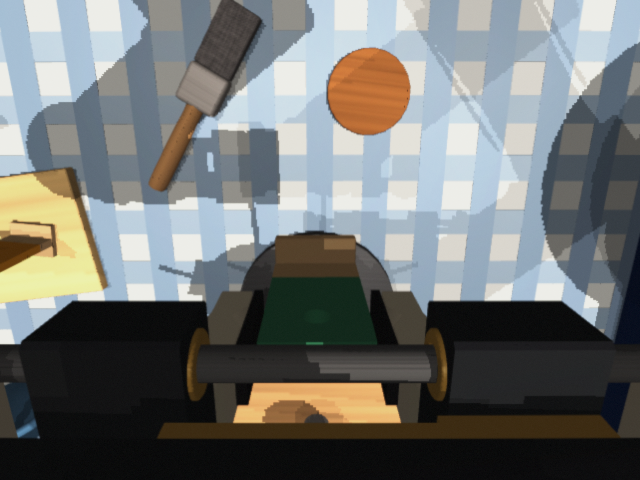

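View pics/s2.png

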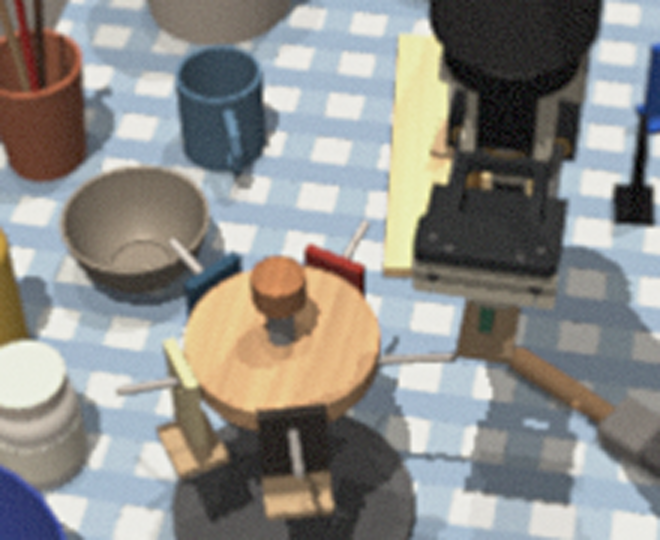

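The tile is held upright and centred: hole at (317,316) in the wrist view. In the side crop the empty peg (380–455,357) points at the foot. Now I feel for the peg with the foot's underside, from above.

Call:
jog_arm(travel=[[-0.01,0,0],[-0.02,0,0],[-0.028,0,0],[-0.028,0,0.008],[-0.028,0,0.016],[-0.028,0,0.024],[-0.028,0,0.03],[-0.028,0,0.034],[-0.028,0,0.034],[-0.028,0,0.034]], dr=[[0,0,0],[0,0,0],[0,0,0],[0,0,0],[0,0,0],[0,0,0],[0,0,0],[0,0,0],[0,0,0],[0,0,0]], claw=[0.3,0.3,0.3,0.3,0.3,0.3,0.3,0.3,0.3,0.3])

```text
time_s: 19.4
tcp_pos: [0.4741, 0.1178, 0.2782]
eef_rot: [180.0, 0.0, -180.0]
contact_force: [0.2, 0.2, -0.5]
gripper_width: 0.0437
gripper_force: 24.9
```

Call:
jog_arm(travel=[[0,0,0],[0,0,0.001],[0,0,0.002],[0,0,0.002],[0,0,0.002],[0,0,0.002],[0,0,0.002],[0,0,0.002],[0,0,0.002],[0,0,0.002]], dr=[[0,0,0],[0,0,0],[0,0,0],[0,0,0],[0,0,0],[0,0,0],[0,0,0],[0,0,0],[0,0,0],[0,0,0]], claw=[0.3,0.3,0.3,0.3,0.3,0.3,0.3,0.3,0.3,0.3])

```text
time_s: 20.65
tcp_pos: [0.474, 0.1178, 0.2771]
eef_rot: [180.0, 0.0, -180.0]
contact_force: [0.6, -0.3, -1.5]
gripper_width: 0.0435
gripper_force: 24.9
```

Call:
jog_arm(travel=[[0,0,0.001],[0,0,0.002],[0,0,0.002],[0,0,0.002],[0,0,0.002],[0,0,0.002],[0,0,0.002],[0,0,0.002],[0,0,0.002],[0,0,0.002]], dr=[[0,0,0],[0,0,0],[0,0,0],[0,0,0],[0,0,0],[0,0,0],[0,0,0],[0,0,0],[0,0,0],[0,0,0]], claw=[0.3,0.3,0.3,0.3,0.3,0.3,0.3,0.3,0.3,0.3])

```text
time_s: 21.9
tcp_pos: [0.474, 0.1178, 0.2761]
eef_rot: [180.0, -0.0, -180.0]
contact_force: [-0.3, 1.1, -0.9]
gripper_width: 0.0436
gripper_force: 24.9
```

```bash
cat > f.py <<'E'
from h import *
F=[]
for i in range(4):
    s=r.get_state();F.append(np.r_[s['contact_force'],s['moment'],s['tcp_pos']]);r.capture('wrist')
print(np.mean(F,0).round(3),np.std(F,0)[:3].round(2),s['time_s'])
E
python3 f.py
```

```text
[ 0.004  0.301 -1.134 -0.011 -0.018 -0.019  0.474  0.118  0.276] [0.71 0.7  0.17] 22.05
```

Call:
jog_arm(travel=[[0,0,0.001],[0,0,0.002],[0,0,0.002],[0,0,0.002],[0,0,0.002],[0,0,0.002],[0,0,0.002],[0,0,0.002],[0,0,0.002],[0,0,0.002]], dr=[[0,0,0],[0,0,0],[0,0,0],[0,0,0],[0,0,0],[0,0,0],[0,0,0],[0,0,0],[0,0,0],[0,0,0]], claw=[0.3,0.3,0.3,0.3,0.3,0.3,0.3,0.3,0.3,0.3])

```text
time_s: 23.35
tcp_pos: [0.474, 0.1178, 0.275]
eef_rot: [-180.0, -0.0, -180.0]
contact_force: [-0.3, 0.8, -1.5]
gripper_width: 0.0439
gripper_force: 24.9
```

Call:
jog_arm(travel=[[0,0,0.001],[0,0,0.002],[0,0,0.002],[0,0,0.002],[0,0,0.002],[0,0,0.002],[0,0,0.002],[0,0,0.002],[0,0,0.002],[0,0,0.002]], dr=[[0,0,0],[0,0,0],[0,0,0],[0,0,0],[0,0,0],[0,0,0],[0,0,0],[0,0,0],[0,0,0],[0,0,0]], claw=[0.3,0.3,0.3,0.3,0.3,0.3,0.3,0.3,0.3,0.3])

```text
time_s: 24.6
tcp_pos: [0.474, 0.1178, 0.2741]
eef_rot: [-180.0, -0.0, -180.0]
contact_force: [0.2, -0.5, -0.2]
gripper_width: 0.0435
gripper_force: 24.9
```

Call:
jog_arm(travel=[[0,0,0.001],[0,0,0.002],[0,0,0.002],[0,0,0.002],[0,0,0.002],[0,0,0.002],[0,0,0.002],[0,0,0.002],[0,0,0.002],[0,0,0.002]], dr=[[0,0,0],[0,0,0],[0,0,0],[0,0,0],[0,0,0],[0,0,0],[0,0,0],[0,0,0],[0,0,0],[0,0,0]], claw=[0.3,0.3,0.3,0.3,0.3,0.3,0.3,0.3,0.3,0.3])

```text
time_s: 25.85
tcp_pos: [0.474, 0.1178, 0.2731]
eef_rot: [-180.0, -0.0, -180.0]
contact_force: [-0.6, -0.3, -0.2]
gripper_width: 0.0439
gripper_force: 24.9
```

```bash
python3 f.py
```

```text
[-0.161 -0.004 -0.712  0.008 -0.031  0.004  0.474  0.118  0.273] [0.32 0.7  0.34] 26.0
```

Call:
jog_arm(travel=[[0,0,0.001],[0,0,0.002],[0,0,0.002],[0,0,0.002],[0,0,0.002],[0,0,0.002],[0,0,0.002],[0,0,0.002],[0,0,0.002],[0,0,0.002]], dr=[[0,0,0],[0,0,0],[0,0,0],[0,0,0],[0,0,0],[0,0,0],[0,0,0],[0,0,0],[0,0,0],[0,0,0]], claw=[0.3,0.3,0.3,0.3,0.3,0.3,0.3,0.3,0.3,0.3])

```text
time_s: 27.3
tcp_pos: [0.474, 0.1178, 0.2721]
eef_rot: [180.0, -0.0, -180.0]
contact_force: [0.6, 0.1, -1.1]
gripper_width: 0.0435
gripper_force: 24.9
```

```bash
python3 f.py
```

```text
[-0.015 -0.075 -1.282 -0.015 -0.01   0.013  0.474  0.118  0.272] [0.59 0.22 0.27] 27.45
```

Call:
jog_arm(travel=[[0,0,0.001],[0,0,0.002],[0,0,0.002],[0,0,0.002],[0,0,0.002],[0,0,0.002],[0,0,0.002],[0,0,0.002],[0,0,0.002],[0,0,0.002]], dr=[[0,0,0],[0,0,0],[0,0,0],[0,0,0],[0,0,0],[0,0,0],[0,0,0],[0,0,0],[0,0,0],[0,0,0]], claw=[0.3,0.3,0.3,0.3,0.3,0.3,0.3,0.3,0.3,0.3])

```text
time_s: 28.75
tcp_pos: [0.4741, 0.1178, 0.2712]
eef_rot: [180.0, 0.0, -180.0]
contact_force: [-0.8, -0.0, 3.4]
gripper_width: 0.044
gripper_force: 24.9
```

```bash
python3 f.py
```

```text
[-1.029 -0.411  3.633 -0.086  0.192 -0.01   0.474  0.118  0.271] [0.47 0.36 0.57] 28.9
```

Contact felt: net force about 4.7 N at TCP z ≈ 0.2716. I back off and go down to put the hole in line with the peg.

Call:
jog_arm(travel=[[0,0,-0.008],[0.01,0,-0.008],[0.025,0,-0.008],[0.037,0,-0.008],[0.037,0,0.02],[0.037,0,0.055],[0.037,0,0.09],[0.037,0,0.12],[0.037,0,0.131],[0.037,0,0.131]], dr=[[0,0,0],[0,0,0],[0,0,0],[0,0,0],[0,0,0],[0,0,0],[0,0,0],[0,0,0],[0,0,0],[0,0,0]], claw=[0.3,0.3,0.3,0.3,0.3,0.3,0.3,0.3,0.3,0.3])

```text
time_s: 30.2
tcp_pos: [0.4555, 0.1177, 0.2053]
eef_rot: [-180.0, -0.0, -180.0]
contact_force: [0.2, 0.1, 0.0]
gripper_width: 0.0436
gripper_force: 24.9
```

```bash
cat > k.py <<'E'
from h import *
s=r.get_state();c=r.capture('wrist');T=T_cam(c,s);save(c,'w5.png')
print(s['tcp_pos'].round(4),s['eef_rot'].round(2),s['time_s'])
v,u=np.mgrid[0:480,0:640];P,d=pts(c,T,np.c_[u.ravel(),v.ravel()]);col=c['pixels'].reshape(-1,3).astype(int)
g=(d>.05)&(col[:,1]>col[:,0]*1.3)&(col[:,1]>col[:,2]*1.2)&(abs(P[:,0]-s['tcp_pos'][0])<.012)&(abs(P[:,1]-.1178)<.03)&(abs(P[:,2]-s['tcp_pos'][2])<.07)
print(g.sum(),np.percentile(P[g],[1,50,99],axis=0).round(4).tolist())
q=P[g];A=np.c_[q[:,1:],np.ones(len(q))];k=np.linalg.lstsq(A,q[:,0],rcond=None)[0];print('face slope y,z deg',np.degrees(np.arctan(k[:2])).round(2))
F=[]
for i in range(2):
    z=r.get_state();F.append(z['contact_force']);r.capture('wrist')
print('F',np.mean(F,0).round(2))
E
python3 k.py
```

```text
[0.4555 0.1177 0.2053] [-1.7997e+02 -3.0000e-02 -1.7999e+02] 30.2
6957 [[0.4551, 0.0969, 0.1704], [0.4558, 0.1188, 0.2063], [0.4601, 0.1401, 0.2307]]
face slope y,z deg [0.05 0.06]
F [ 0.73  0.07 -0.87]
```

Call:
jog_arm(travel=[[-0.008,0,0.002],[-0.016,0,0.004],[-0.024,0,0.0065],[-0.032,0,0.009],[-0.038,0,0.0105],[-0.041,0,0.011],[-0.041,0,0.011],[-0.041,0,0.011],[-0.041,0,0.011],[-0.041,0,0.011]], dr=[[0,0,0],[0,0,0],[0,0,0],[0,0,0],[0,0,0],[0,0,0],[0,0,0],[0,0,0],[0,0,0],[0,0,0]], claw=[0.3,0.3,0.3,0.3,0.3,0.3,0.3,0.3,0.3,0.3])

```text
time_s: 31.6
tcp_pos: [0.476, 0.1178, 0.2001]
eef_rot: [180.0, 0.0, -180.0]
contact_force: [-0.1, -0.1, -1.0]
gripper_width: 0.0439
gripper_force: 24.9
```

Call:
jog_arm(travel=[[-0.001,0,0],[-0.002,0,0.0005],[-0.0024,0,0.0006],[-0.0024,0,0.0006],[-0.0024,0,0.0006],[-0.0024,0,0.0006],[-0.0024,0,0.0006],[-0.0024,0,0.0006],[-0.0024,0,0.0006],[-0.0024,0,0.0006]], dr=[[0,0,0],[0,0,0],[0,0,0],[0,0,0],[0,0,0],[0,0,0],[0,0,0],[0,0,0],[0,0,0],[0,0,0]], claw=[0.3,0.3,0.3,0.3,0.3,0.3,0.3,0.3,0.3,0.3])

```text
time_s: 32.85
tcp_pos: [0.4772, 0.1178, 0.1998]
eef_rot: [180.0, 0.0, -180.0]
contact_force: [-0.6, 0.0, -0.9]
gripper_width: 0.0438
gripper_force: 24.9
```

No contact. I continue in 1.2 mm steps.

Call:
jog_arm(travel=[[-0.001,0,0],[-0.002,0,0.0005],[-0.0024,0,0.0006],[-0.0024,0,0.0006],[-0.0024,0,0.0006],[-0.0024,0,0.0006],[-0.0024,0,0.0006],[-0.0024,0,0.0006],[-0.0024,0,0.0006],[-0.0024,0,0.0006]], dr=[[0,0,0],[0,0,0],[0,0,0],[0,0,0],[0,0,0],[0,0,0],[0,0,0],[0,0,0],[0,0,0],[0,0,0]], claw=[0.3,0.3,0.3,0.3,0.3,0.3,0.3,0.3,0.3,0.3])

```text
time_s: 34.1
tcp_pos: [0.4784, 0.1178, 0.1995]
eef_rot: [-180.0, -0.0, -180.0]
contact_force: [-0.0, -0.1, -1.0]
gripper_width: 0.0436
gripper_force: 24.9
```

```bash
python3 f.py
```

```text
[ 0.229 -0.385 -1.008 -0.017 -0.008 -0.025  0.478  0.118  0.199] [0.47 0.55 0.24] 34.25
```

Call:
jog_arm(travel=[[-0.001,0,0],[-0.002,0,0.0005],[-0.003,0,0.0008],[-0.003,0,0.0008],[-0.003,0,0.0008],[-0.003,0,0.0008],[-0.003,0,0.0008],[-0.003,0,0.0008],[-0.003,0,0.0008],[-0.003,0,0.0008]], dr=[[0,0,0],[0,0,0],[0,0,0],[0,0,0],[0,0,0],[0,0,0],[0,0,0],[0,0,0],[0,0,0],[0,0,0]], claw=[0.3,0.3,0.3,0.3,0.3,0.3,0.3,0.3,0.3,0.3])

```text
time_s: 35.55
tcp_pos: [0.4799, 0.1178, 0.1991]
eef_rot: [-180.0, 0.0, -180.0]
contact_force: [0.3, -0.8, -0.8]
gripper_width: 0.0439
gripper_force: 24.9
```

Call:
jog_arm(travel=[[-0.001,0,0],[-0.002,0,0.0005],[-0.003,0,0.0008],[-0.003,0,0.0008],[-0.003,0,0.0008],[-0.003,0,0.0008],[-0.003,0,0.0008],[-0.003,0,0.0008],[-0.003,0,0.0008],[-0.003,0,0.0008]], dr=[[0,0,0],[0,0,0],[0,0,0],[0,0,0],[0,0,0],[0,0,0],[0,0,0],[0,0,0],[0,0,0],[0,0,0]], claw=[0.3,0.3,0.3,0.3,0.3,0.3,0.3,0.3,0.3,0.3])

```text
time_s: 36.8
tcp_pos: [0.4814, 0.1178, 0.1987]
eef_rot: [-180.0, 0.0, -180.0]
contact_force: [0.3, -0.2, -0.8]
gripper_width: 0.0437
gripper_force: 24.9
```

Call:
jog_arm(travel=[[-0.002,0,0.0005],[-0.004,0,0.0011],[-0.006,0,0.0016],[-0.008,0,0.0021],[-0.01,0,0.0027],[-0.012,0,0.0032],[-0.012,0,0.0032],[-0.012,0,0.0032],[-0.012,0,0.0032],[-0.012,0,0.0032]], dr=[[0,0,0],[0,0,0],[0,0,0],[0,0,0],[0,0,0],[0,0,0],[0,0,0],[0,0,0],[0,0,0],[0,0,0]], claw=[0.3,0.3,0.3,0.3,0.3,0.3,0.3,0.3,0.3,0.3])

```text
time_s: 38.05
tcp_pos: [0.4874, 0.1178, 0.1971]
eef_rot: [180.0, 0.0, -180.0]
contact_force: [-0.9, 0.7, -1.1]
gripper_width: 0.0435
gripper_force: 24.9
```

```bash
python3 f.py
```

```text
[-0.272 -0.096 -1.042 -0.003 -0.012  0.01   0.487  0.118  0.197] [0.46 0.48 0.51] 38.2
```

Call:
jog_arm(travel=[[-0.005,0,0.0013],[-0.01,0,0.0027],[-0.015,0,0.004],[-0.02,0,0.0054],[-0.025,0,0.0067],[-0.03,0,0.008],[-0.035,0,0.0094],[-0.04,0,0.0107],[-0.04,0,0.0107],[-0.04,0,0.0107]], dr=[[0,0,0],[0,0,0],[0,0,0],[0,0,0],[0,0,0],[0,0,0],[0,0,0],[0,0,0],[0,0,0],[0,0,0]], claw=[0.3,0.3,0.3,0.3,0.3,0.3,0.3,0.3,0.3,0.3])

```text
time_s: 39.5
tcp_pos: [0.5074, 0.1178, 0.1917]
eef_rot: [-180.0, -0.0, -180.0]
contact_force: [-0.2, 0.3, -0.0]
gripper_width: 0.0439
gripper_force: 24.9
```

Call:
jog_arm(travel=[[-0.004,0,0.001],[-0.008,0,0.0021],[-0.012,0,0.0032],[-0.016,0,0.0043],[-0.02,0,0.0054],[-0.024,0,0.0064],[-0.028,0,0.0075],[-0.03,0,0.008],[-0.03,0,0.008],[-0.03,0,0.008]], dr=[[0,0,0],[0,0,0],[0,0,0],[0,0,0],[0,0,0],[0,0,0],[0,0,0],[0,0,0],[0,0,0],[0,0,0]], claw=[0.3,0.3,0.3,0.3,0.3,0.3,0.3,0.3,0.3,0.3])

```text
time_s: 40.75
tcp_pos: [0.5224, 0.1177, 0.1877]
eef_rot: [-180.0, -0.0, -180.0]
contact_force: [0.9, -0.7, -0.9]
gripper_width: 0.0437
gripper_force: 24.9
```

```bash
python3 f.py
```

```text
[-0.09  -0.158 -1.192 -0.033  0.007 -0.005  0.522  0.118  0.188] [0.68 0.74 0.22] 40.9
```

Call:
jog_arm(travel=[[-0.001,0,0.0003],[-0.002,0,0.0005],[-0.003,0,0.0008],[-0.004,0,0.0011],[-0.005,0,0.0013],[-0.005,0,0.0013],[-0.005,0,0.0013],[-0.005,0,0.0013],[-0.005,0,0.0013],[-0.005,0,0.0013]], dr=[[0,0,0],[0,0,0],[0,0,0],[0,0,0],[0,0,0],[0,0,0],[0,0,0],[0,0,0],[0,0,0],[0,0,0]], claw=[0.3,0.3,0.3,0.3,0.3,0.3,0.3,0.3,0.3,0.3])

```text
time_s: 42.2
tcp_pos: [0.5249, 0.1178, 0.1871]
eef_rot: [180.0, 0.0, -180.0]
contact_force: [0.5, -0.4, -1.4]
gripper_width: 0.0435
gripper_force: 24.9
```

Call:
jog_arm(travel=[[-0.001,0,0.0003],[-0.002,0,0.0005],[-0.002,0,0.0005],[-0.002,0,0.0005],[-0.002,0,0.0005],[-0.002,0,0.0005],[-0.002,0,0.0005],[-0.002,0,0.0005],[-0.002,0,0.0005],[-0.002,0,0.0005]], dr=[[0,0,0],[0,0,0],[0,0,0],[0,0,0],[0,0,0],[0,0,0],[0,0,0],[0,0,0],[0,0,0],[0,0,0]], claw=[0.3,0.3,0.3,0.3,0.3,0.3,0.3,0.3,0.3,0.3])

```text
time_s: 43.45
tcp_pos: [0.5259, 0.1178, 0.1868]
eef_rot: [-180.0, -0.0, -180.0]
contact_force: [-0.5, -1.4, -0.8]
gripper_width: 0.0434
gripper_force: 24.9
```

```bash
python3 f.py
```

```text
[-0.072 -0.69  -1.374 -0.02  -0.002  0.017  0.526  0.118  0.187] [0.62 0.42 0.47] 43.6
```

Call:
jog_arm(travel=[[0,0,0.001],[0,0,0.002],[0,0,0.0024],[0,0,0.0024],[0,0,0.0024],[0,0,0.0024],[0,0,0.0024],[0,0,0.0024],[0,0,0.0024],[0,0,0.0024]], dr=[[0,0,0],[0,0,0],[0,0,0],[0,0,0],[0,0,0],[0,0,0],[0,0,0],[0,0,0],[0,0,0],[0,0,0]], claw=[0.3,0.3,0.3,0.3,0.3,0.3,0.3,0.3,0.3,0.3])

```text
time_s: 44.9
tcp_pos: [0.5259, 0.1178, 0.1856]
eef_rot: [180.0, 0.0, -180.0]
contact_force: [-0.8, -0.1, -1.9]
gripper_width: 0.0434
gripper_force: 24.9
```

```bash
python3 f.py
```

```text
[-1.990e-01  2.400e-02 -1.654e+00 -7.000e-03 -1.000e-03 -3.000e-03
  5.260e-01  1.180e-01  1.860e-01] [0.35 0.51 0.31] 45.05
```

Call:
jog_arm(travel=[[0,0,0.001],[0,0,0.0016],[0,0,0.0016],[0,0,0.0016],[0,0,0.0016],[0,0,0.0016],[0,0,0.0016],[0,0,0.0016],[0,0,0.0016],[0,0,0.0016]], dr=[[0,0,0],[0,0,0],[0,0,0],[0,0,0],[0,0,0],[0,0,0],[0,0,0],[0,0,0],[0,0,0],[0,0,0]], claw=[0.3,0.3,0.3,0.3,0.3,0.3,0.3,0.3,0.3,0.3])

```text
time_s: 46.35
tcp_pos: [0.5259, 0.1178, 0.1848]
eef_rot: [180.0, 0.0, -180.0]
contact_force: [-0.6, -0.5, -0.5]
gripper_width: 0.0436
gripper_force: 24.9
```

```bash
python3 f.py
```

```text
[ 0.054 -0.366 -0.699 -0.036 -0.019 -0.017  0.526  0.118  0.185] [0.41 0.43 0.33] 46.5
```

Call:
jog_arm(travel=[[0,0,0.001],[0,0,0.0014],[0,0,0.0014],[0,0,0.0014],[0,0,0.0014],[0,0,0.0014],[0,0,0.0014],[0,0,0.0014],[0,0,0.0014],[0,0,0.0014]], dr=[[0,0,0],[0,0,0],[0,0,0],[0,0,0],[0,0,0],[0,0,0],[0,0,0],[0,0,0],[0,0,0],[0,0,0]], claw=[0.3,0.3,0.3,0.3,0.3,0.3,0.3,0.3,0.3,0.3])

```text
time_s: 47.8
tcp_pos: [0.526, 0.1178, 0.1842]
eef_rot: [180.0, 0.0, -180.0]
contact_force: [-0.5, -1.0, 4.9]
gripper_width: 0.0434
gripper_force: 24.9
```

```bash
python3 f.py
```

```text
[-4.210e-01 -6.160e-01  4.719e+00 -2.850e-01  8.400e-02 -3.000e-03
  5.260e-01  1.180e-01  1.840e-01] [0.12 0.32 0.22] 47.95
```

Weight is taken by the peg: about 5.8 N net. I ease off 0.4 mm, relax the grip and open a little.

Call:
jog_arm(travel=[[0,0,-0.0008],[0,0,-0.0008],[0,0,-0.0008],[0,0,-0.0008],[0,0,-0.0008],[0,0,-0.0008],[0,0,-0.0008],[0,0,-0.0008],[0,0,-0.0008],[0,0,-0.0008]], dr=[[0,0,0],[0,0,0],[0,0,0],[0,0,0],[0,0,0],[0,0,0],[0,0,0],[0,0,0],[0,0,0],[0,0,0]], claw=[0.3,0.3,0.3,0.3,0.3,0.3,0.3,0.3,0.3,0.3], newtons=5)

```text
time_s: 49.25
tcp_pos: [0.5258, 0.1178, 0.1844]
eef_rot: [-180.0, -0.0, -180.0]
contact_force: [1.5, -0.8, 0.7]
gripper_width: 0.0439
gripper_force: 5.0
```

```bash
python3 f.py
```

```text
[ 1.169 -0.791  0.497 -0.227 -0.471  0.013  0.526  0.118  0.184] [0.4  0.26 0.35] 49.4
```

Call:
jog_arm(travel=[[0,0,0],[0,0,0],[0,0,0],[0,0,0],[0,0,0],[0,0,0],[0,0,0],[0,0,0],[0,0,0],[0,0,0]], dr=[[0,0,0],[0,0,0],[0,0,0],[0,0,0],[0,0,0],[0,0,0],[0,0,0],[0,0,0],[0,0,0],[0,0,0]], claw=[0.5,0.51,0.52,0.53,0.54,0.56,0.58,0.58,0.58,0.58])

```text
time_s: 50.7
tcp_pos: [0.5259, 0.1178, 0.1845]
eef_rot: [-180.0, 0.0, -180.0]
contact_force: [-0.2, 0.1, 0.8]
gripper_width: 0.0507
gripper_force: 0.0
```

```bash
python3 f.py; python3 - <<'E'
from h import *
s=r.get_state();c=r.capture('wrist');T=T_cam(c,s);save(c,'w6.png')
v,u=np.mgrid[0:480,0:640];P,d=pts(c,T,np.c_[u.ravel(),v.ravel()]);col=c['pixels'].reshape(-1,3).astype(int)
g=(d>.05)&(col[:,1]>col[:,0]*1.3)&(col[:,1]>col[:,2]*1.2)&(abs(P[:,0]-.526)<.02)&(abs(P[:,1]-.1178)<.04)&(abs(P[:,2]-.19)<.06)
q=P[g];print(g.sum(),np.percentile(q,[1,50,99],axis=0).round(4).tolist())
if len(q)>50:
    A=np.c_[q[:,1:],np.ones(len(q))];k=np.linalg.lstsq(A,q[:,0],rcond=None)[0];print('slope',np.degrees(np.arctan(k[:2])).round(2))
print([ (np.round(x['at']),x['conf'],pts(c,T,x['at'])[0].round(4)) for x in r.tip_of('tile_hole','wrist')[:2]],s['gripper_width'])
E
```

```text
[-0.046  0.063 -0.071 -0.038 -0.032  0.02   0.526  0.118  0.185] [0.39 0.18 0.78] 50.85
6754 [[0.5225, 0.0962, 0.1496], [0.5257, 0.12, 0.1867], [0.5282, 0.1398, 0.2087]]
slope [-0.76  4.63]
[(array([317., 324.]), 0.78, array([[0.5267, 0.119 , 0.1961]]))] 0.050844444523103514
```

View pics/w6.png

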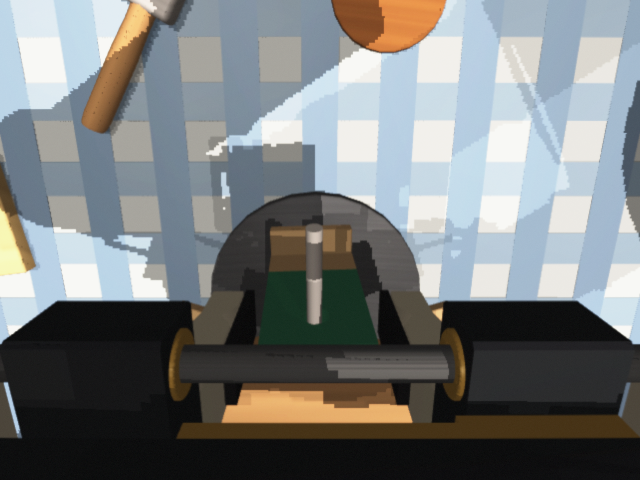

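The tile hangs with the peg through its hole, from (313,320) to the tip at (314,228). It is released with a gap on both sides. I withdraw straight up.

Call:
jog_arm(travel=[[0,0,-0.01],[0,0,-0.025],[0,0,-0.045],[0,0,-0.07],[0,0,-0.11],[0,0,-0.16],[0.03,0,-0.22],[0.06,0,-0.27],[0.06,0,-0.27],[0.06,0,-0.27]], dr=[[0,0,0],[0,0,0],[0,0,0],[0,0,0],[0,0,0],[0,0,0],[0,0,0],[0,0,0],[0,0,0],[0,0,0]], claw=[0.58,0.58,0.58,0.58,0.58,0.58,0.58,0.58,0.58,0.58])

```text
time_s: 52.25
tcp_pos: [0.4958, 0.1178, 0.3196]
eef_rot: [180.0, 0.0, -180.0]
contact_force: [0.1, 0.0, 0.0]
gripper_width: 0.0505
gripper_force: 0.0
```

```bash
python3 - <<'E'
from h import *
for i in range(2):
    s=r.get_state();c=r.capture('wrist');T=T_cam(c,s)
    v,u=np.mgrid[0:480,0:640];P,d=pts(c,T,np.c_[u.ravel(),v.ravel()]);col=c['pixels'].reshape(-1,3).astype(int)
    g=(d>.05)&(col[:,1]>col[:,0]*1.3)&(col[:,1]>col[:,2]*1.2)&(abs(P[:,0]-.526)<.03)&(abs(P[:,1]-.1178)<.04)&(abs(P[:,2]-.18)<.06)
    q=P[g];print(g.sum(),np.percentile(q,[1,50,99],axis=0).round(4).tolist());A=np.c_[q[:,1:],np.ones(len(q))];print(np.degrees(np.arctan(np.linalg.lstsq(A,q[:,0],rcond=None)[0][:2])).round(2))
    print([(np.round(x['at']),x['conf'],pts(c,T,x['at'])[0].round(4)) for k in ['tile_hole','free_peg'] for x in r.tip_of(k,'wrist')[:1]])
save(c,'w7.png');print(s['time_s'],s['contact_force'])
E
```

```text
2353 [[0.5224, 0.0962, 0.1503], [0.5263, 0.119, 0.195], [0.5349, 0.14, 0.2106]]
[-0.56  7.76]
[(array([317., 270.]), 0.73, array([[0.527 , 0.1192, 0.1951]])), (array([316., 217.]), 0.75, array([[0.4851, 0.1181, 0.2052]]))]
2387 [[0.5224, 0.0964, 0.1502], [0.5263, 0.1194, 0.1956], [0.5351, 0.1402, 0.2106]]
[-0.48  7.85]
[(array([317., 271.]), 0.76, array([[0.527 , 0.1184, 0.1955]])), (array([314., 218.]), 0.55, array([[0.4851, 0.1169, 0.2058]]))]
52.4 [-0.49578304  0.13276145 -0.06094699]
```

View pics/w7.png

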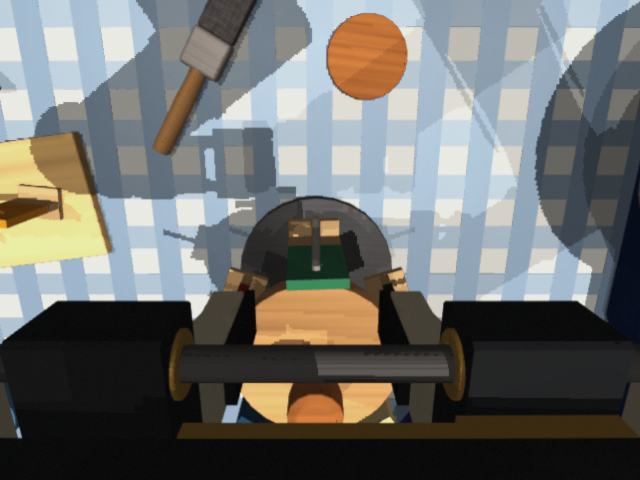

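The tile hangs still at the rim (plate at (317,275), peg tip at (314,218)). The gripper is clear of it and the peg points to the front.

```bash
python3 -c "
from plant import r
print(r.close_job())"
```

```text
the job is handed in; nothing more can be done
None
```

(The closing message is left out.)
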